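# Build a level tier of kiln shelf over the cup

### The job

Build a level kiln-shelf tier on the slab where one kiln prop already stands: from the stock on the other slab take the prop of the same length as that one and stand it upright on the bare ring, centred, then lay the loose kiln shelf flat on the two props, centred over them and in line with them. Leave the standing prop and the little cup between the spots where they are, set things down rather than dropping them, and knock nothing over.

Things in the scene. Friction and masses are not known exactly. Their poses are not given: they have to be found in the camera images.
- build_slab: Flat buff kiln slab 160 x 270 x 15 mm lying flat, fixed; origin at the centre of its underside (on the table), x across it, y along its length. Two round spots are printed on it at y = +70 and -70 mm, x = 0; a small cup stands between them. It may be on the robot's left or right; the stock slab is on the other side.
- taken_spot: Pale ring print, 48 mm across, on the build slab's top (15 mm above the table), at one end of the slab: a kiln prop already stands on it, within about 5 mm of its centre. Origin at the ring's centre.
- bare_spot: The same pale ring print at the other end of the build slab, empty at the start. Origin at its centre, on the slab's top. The two spots may be either way round.
- stock_slab: Fixed buff kiln slab 220 x 300 x 15 mm; origin at the centre of its underside, y along its length. Five kiln props and a small terracotta cup stand on it upright in a grid of 2 rows along y (x = -50, +50 mm) by 3 (y = -100, 0, +100 mm), in any order, each within 8 mm of its grid place.
- plank: Flat narrow buff kiln shelf, 200 x 60 x 14 mm, 0.27 to 0.40 kg, lying flat on the table between the two slabs. Origin at the centre of its underside; x along its length, y across its 60 mm width.
- cup: White cup, 50 mm across and 45 mm high, standing loose on the middle of the build slab, between the spots (about 25 mm free to a prop on either spot). Origin at the centre of its underside.
- dip_cup: Terracotta cup, 50 mm across and 42 mm high, loose on the stock slab among the props. Origin at the centre of its underside.
- bottle: Clear capped bottle, 60 mm across and 160 mm high, standing loose on the table beyond the slabs. Origin at the centre of its underside.
- jar: White jar with a black lid, 70 mm across and 75 mm high, standing loose on the table beyond the slabs. Origin at the centre of its underside.
- mug: White mug, 80 mm across and 90 mm high, standing loose on the table at the robot's far right. Origin at the centre of its underside.
- short_a: Kiln prop of the short length: plain upright buff cylinder, 40 mm across, 70 mm tall, 0.12 to 0.25 kg, dark bore mark on top. Loose. One of six look-alikes, two of each length (70, 88, 106 mm); one of the six stands on the taken spot, its twin is among the five on the stock slab. Origin at the centre of its underside, z along it.
- short_b: Kiln prop of the short length: plain upright buff cylinder, 40 mm across, 70 mm tall, 0.12 to 0.25 kg, dark bore mark on top. Loose. One of six look-alikes, two of each length (70, 88, 106 mm); one of the six stands on the taken spot, its twin is among the five on the stock slab. Origin at the centre of its underside, z along it.
- middle_a: Kiln prop of the middle length: plain upright buff cylinder, 40 mm across, 88 mm tall, 0.12 to 0.25 kg, dark bore mark on top. Loose. One of six look-alikes, two of each length (70, 88, 106 mm); one of the six stands on the taken spot, its twin is among the five on the stock slab. Origin at the centre of its underside, z along it.
- middle_b: Kiln prop of the middle length: plain upright buff cylinder, 40 mm across, 88 mm tall, 0.12 to 0.25 kg, dark bore mark on top. Loose. One of six look-alikes, two of each length (70, 88, 106 mm); one of the six stands on the taken spot, its twin is among the five on the stock slab. Origin at the centre of its underside, z along it.
- tall_a: Kiln prop of the tall length: plain upright buff cylinder, 40 mm across, 106 mm tall, 0.12 to 0.25 kg, dark bore mark on top. Loose. One of six look-alikes, two of each length (70, 88, 106 mm); one of the six stands on the taken spot, its twin is among the five on the stock slab. Origin at the centre of its underside, z along it.
- tall_b: Kiln prop of the tall length: plain upright buff cylinder, 40 mm across, 106 mm tall, 0.12 to 0.25 kg, dark bore mark on top. Loose. One of six look-alikes, two of each length (70, 88, 106 mm); one of the six stands on the taken spot, its twin is among the five on the stock slab. Origin at the centre of its underside, z along it.
Mind the look-alikes: they are no part of the job. What is shaped like the tall_a but pink or red is not meant.

How it is judged:
On the way:
1. the prop of the same length as the standing one stands upright and released on the bare ring, its centre within 15 mm (((horizontal distance between short_a and taken_spot below 0.025 m and distance of short_a from where it was at the start of the episode below 0.015 m and horizontal distance between short_b and bare_spot below 0.015 m and angle between each of short_b, short_a's own z axis and vertical below 0.06 rad and height (world z) of short_b below 0.018 m and contact force between the fingers and short_b below 0.2 N and linear speed of short_b below 0.02 m/s) or (horizontal distance between short_b and taken_spot below 0.025 m and distance of short_b from where it was at the start of the episode below 0.015 m and horizontal distance between short_a and bare_spot below 0.015 m and angle between each of short_a, short_b's own z axis and vertical below 0.06 rad and height (world z) of short_a below 0.018 m and contact force between the fingers and short_a below 0.2 N and linear speed of short_a below 0.02 m/s) or (horizontal distance between middle_a and taken_spot below 0.025 m and distance of middle_a from where it was at the start of the episode below 0.015 m and horizontal distance between middle_b and bare_spot below 0.015 m and angle between each of middle_b, middle_a's own z axis and vertical below 0.06 rad and height (world z) of middle_b below 0.018 m and contact force between the fingers and middle_b below 0.2 N and linear speed of middle_b below 0.02 m/s) or (horizontal distance between middle_b and taken_spot below 0.025 m and distance of middle_b from where it was at the start of the episode below 0.015 m and horizontal distance between middle_a and bare_spot below 0.015 m and angle between each of middle_a, middle_b's own z axis and vertical below 0.06 rad and height (world z) of middle_a below 0.018 m and contact force between the fingers and middle_a below 0.2 N and linear speed of middle_a below 0.02 m/s) or (horizontal distance between tall_a and taken_spot below 0.025 m and distance of tall_a from where it was at the start of the episode below 0.015 m and horizontal distance between tall_b and bare_spot below 0.015 m and angle between each of tall_b, tall_a's own z axis and vertical below 0.06 rad and height (world z) of tall_b below 0.018 m and contact force between the fingers and tall_b below 0.2 N and linear speed of tall_b below 0.02 m/s) or (horizontal distance between tall_b and taken_spot below 0.025 m and distance of tall_b from where it was at the start of the episode below 0.015 m and horizontal distance between tall_a and bare_spot below 0.015 m and angle between each of tall_a, tall_b's own z axis and vertical below 0.06 rad and height (world z) of tall_a below 0.018 m and contact force between the fingers and tall_a below 0.2 N and linear speed of tall_a below 0.02 m/s))), for 0.2 s.
At the end, for the whole second after the job is handed in: Standing prop moved < 15 mm; its twin upright (0.06 rad) within 15 mm of the bare spot; shelf resting on both, level (0.05 rad, height within 5 mm), centred on the slab within 20 mm, in line with it within 0.12 rad; white cup moved < 15 mm, upright; all released, at rest (horizontal distance between plank and build_slab below 0.02 m and angle between the x axis of plank and the y axis of build_slab, either way round below 0.12 rad and angle between plank's own z axis and vertical below 0.05 rad and linear speed of plank below 0.02 m/s and contact force between the fingers and plank below 0.2 N and distance of cup from where it was at the start of the episode below 0.015 m and angle between cup's own z axis and vertical below 0.2 rad and ((horizontal distance between short_a and taken_spot below 0.025 m and distance of short_a from where it was at the start of the episode below 0.015 m and horizontal distance between short_b and bare_spot below 0.015 m and angle between each of short_b, short_a's own z axis and vertical below 0.06 rad and height (world z) of plank between 0.08 and 0.09 m) or (horizontal distance between short_b and taken_spot below 0.025 m and distance of short_b from where it was at the start of the episode below 0.015 m and horizontal distance between short_a and bare_spot below 0.015 m and angle between each of short_a, short_b's own z axis and vertical below 0.06 rad and height (world z) of plank between 0.08 and 0.09 m) or (horizontal distance between middle_a and taken_spot below 0.025 m and distance of middle_a from where it was at the start of the episode below 0.015 m and horizontal distance between middle_b and bare_spot below 0.015 m and angle between each of middle_b, middle_a's own z axis and vertical below 0.06 rad and height (world z) of plank between 0.098 and 0.108 m) or (horizontal distance between middle_b and taken_spot below 0.025 m and distance of middle_b from where it was at the start of the episode below 0.015 m and horizontal distance between middle_a and bare_spot below 0.015 m and angle between each of middle_a, middle_b's own z axis and vertical below 0.06 rad and height (world z) of plank between 0.098 and 0.108 m) or (horizontal distance between tall_a and taken_spot below 0.025 m and distance of tall_a from where it was at the start of the episode below 0.015 m and horizontal distance between tall_b and bare_spot below 0.015 m and angle between each of tall_b, tall_a's own z axis and vertical below 0.06 rad and height (world z) of plank between 0.116 and 0.126 m) or (horizontal distance between tall_b and taken_spot below 0.025 m and distance of tall_b from where it was at the start of the episode below 0.015 m and horizontal distance between tall_a and bare_spot below 0.015 m and angle between each of tall_a, tall_b's own z axis and vertical below 0.06 rad and height (world z) of plank between 0.116 and 0.126 m))); the robot touches nothing.
It fails at once if a prop, cup, mug, jar or the bottle is knocked over (tilts more than 1 rad) (angle between any of short_a, short_b, middle_a, middle_b, tall_a, tall_b, cup, dip_cup, bottle, jar, mug's own z axis and vertical above 1 rad).
It fails at once if a prop or the shelf is dropped: falls free, touching nothing, faster than 0.45 m/s (about 10 mm of fall) ((contact force between anything else and short_a below 0.05 N and linear speed of short_a above 0.45 m/s) or (contact force between anything else and short_b below 0.05 N and linear speed of short_b above 0.45 m/s) or (contact force between anything else and middle_a below 0.05 N and linear speed of middle_a above 0.45 m/s) or (contact force between anything else and middle_b below 0.05 N and linear speed of middle_b above 0.45 m/s) or (contact force between anything else and tall_a below 0.05 N and linear speed of tall_a above 0.45 m/s) or (contact force between anything else and tall_b below 0.05 N and linear speed of tall_b above 0.45 m/s) or (contact force between anything else and plank below 0.05 N and linear speed of plank above 0.45 m/s)).
It also fails if it takes over 64 s, if anything falls off the work surface, if the arm or the gripper's body presses on something with over 40 N, if the wrist force passes 120 N, or if a joint passes its speed limit or range.

### The arm

A 7-joint arm with a two-finger parallel gripper is mounted at the origin on the work surface. World frame = base frame: x ahead of the robot, y to its left, z up, the work surface at z = 0. Lengths are in m, angles in rad, forces in N, time in s.
With the tool pointing down it reaches from about 0.4 to 0.75 m from the base axis. Payload 19.5 kg.
Tool frame: the origin (TCP) lies at the very end of the fingers, on their centre line; the grasp point (between the pads) lies 19 mm behind it; z points along the fingers, y is the line along which they close (so a half turn about z gives the same grasp; the last joint's range is limited). The gripper opens to 85 mm and grips with 20 to 120 N. Pads are 22 mm wide; open, the fingers measure 114 mm over their backs; the gripper's body (76 mm by 85 mm) begins 54 mm behind the grasp point. The pads swing forward as they close: fully open they stand 13 mm farther back than shut.
Start: joints at [1.251, 0.707, -0.028, 1.485, 0.022, 0.951, -0.075], TCP at [0.158, -0.553, 0.231] pointing down, gripper open.
Joint ranges: [-2.71, 2.71], [-0.32, 2.16], [-1.57, 1.52], [0, 2.45], [-1.46, 4.6], [0, 2.02], [-2.83, 2.83]. Speed limits (rad/s): [1.89, 1.89, 2.57, 2.57, 3.01, 3.01, 3.01].

### API

Orientations are given as a unit quaternion [x, y, z, w].
In Python, from plant import get_obs, viewer, order gives the robot as it stands. The module is installed in compiled form; this text tells all that it offers.
- The arm moves only by the tool servo_tool, never from a script. Its argument "plan" is a list of rows, each a list of 5 numbers: the shift along the tool's x, y, z in m, then the turn about the tool's z in rad, then the finger opening in m, from 0 to 0.0854. A call has 1 to 5 rows; each row shifts and turns the commanded pose from where the row before left it, along the tool's axes as they then stand; what a row does not reach is not made up. A row lasts 1/12 s, in which the tool goes at most 41.7 mm and 7.16 degrees, less where a joint would pass 70% of its speed; a pose out of reach is approached as far as the arm can. A call is refused whole if a number of a shift passes 0.0417 or a number of a turn 0.125, either way. A call with a gripper value outside its range is refused whole. The fingers move at their own pace and stop on an object; "squeeze" is the grip in N (left out, the last holds). Time passes only in rows, so rows that do not move let the fingers close. It gives the time, the measured TCP pose, the force, the opening and the grip force at its end, in the units of the state.
- get_obs(): the state, without advancing time (a new reading comes with each control period).
- viewer.capture(name): name is "side" or "top"; returns a dict with "pixels" (420x560x3 uint8, red, green, blue), "range_z" (420x560 float32, m along the optical axis (not along the pixel's ray), 0 where there is no reading), "fx", "fy", "cx", "cy" (pixels), "rvec" (rotation vector, rad) and "tvec" (3), from world to camera coordinates, as OpenCV has them. Camera axes: x right, y down, z forward; pixel columns grow to the right and rows downward; lengths in m; the calibration is good to about 2 mm. A picture is of the moment at which its call begins.
- order.hand_in(): hands the job in; it is judged then, once.
Trained networks look in the newest picture that a camera, given by its name, has taken for a name from the list of things; names that differ only in an ending like _2 or _b are one class to them, and where a whole thing is asked for, a point or a joint stands for the part that bears it (a point fixed in the world has none). Each returns a list of dicts, best first, with "conf" (0 to 1); they miss things now and then, are a little off and sometimes report something else, mostly with a low value. They report only what shows in the picture. A call takes as long as a camera call. They do not tell look-alikes from the thing itself.
- viewer.silhouettes(camera, query): "region" (420x560 bool, what is visible of it) and "extent" ([centre column, centre row, width, height] in pixels, round what is visible of it).
The state is a dict: "t": time; "joints": joint angles; "qvel": joint speeds; "effort": joint torques, N m; "eef_pos": TCP position; "tcp_rot": TCP orientation; "ft_force": force on the tool from outside, world axes, zero at the start; "wrist_torque": the same for the moment, N m; "opening": finger opening in m; "grasp_force": force on a finger pad.
Only numpy, scipy, OpenCV 4.12 (cv2) and the standard library are available. Lean on these libraries where they do the work, as an engineer would, in place of code of your own. Each camera call takes 0.05 s, during which the arm holds its last target. There are 200 camera calls.

## Working session

There is one attempt and no reset: what is moved stays moved. The work goes in short steps, Python scripts to look and compute and a tool call to move; the robot and the scene stay as the last step left them, time stands still between calls to the robot, and variables do not carry over. Pictures are saved under pics/ and viewed, at most 10 in all, crops included, and the job is handed in when it is done.

Besides the shell and the picture viewer there is one more tool, called after ">>>" by a JSON object that holds its "api" and its "payload". servo_tool: Moves the arm, as the interface text tells. Its arguments: {"type":"object","properties":{"plan":{"type":"array","items":{"type":"array","items":{"type":"number"}}},"squeeze":{"type":"number"}},"required":["plan"]}

```bash
mkdir -p pics; cat > h.py <<'E'
import numpy as np, cv2
from plant import get_obs, viewer, order
def cap(n):
    c=viewer.capture(n); return c
def cloud(c):
    z=c["range_z"]; v,u=np.indices(z.shape)
    p=np.stack([(u-c["cx"])/c["fx"]*z,(v-c["cy"])/c["fy"]*z,z],-1)
    R=cv2.Rodrigues(np.array(c["rvec"],float))[0]
    w=(p-np.array(c["tvec"]).ravel())@R
    w[z==0]=np.nan
    return w
def save(c,n): cv2.imwrite("pics/"+n+".png",c["pixels"][...,::-1])
E
python3 - <<'E'
from h import *
for n in("top","side"):
    c=cap(n); save(c,n+"0"); w=cloud(c); np.savez(n+"0.npz",w=w,px=c["pixels"])
    R=cv2.Rodrigues(np.array(c["rvec"],float))[0]
    print(n,-R.T@np.array(c["tvec"]).ravel(),R[2],c["fx"])
    for q in("build_slab","stock_slab","plank","cup","dip_cup","short_a","middle_a","tall_a","bare_spot","taken_spot"):
        for d in viewer.silhouettes(n,q)[:7]:
            p=w[d["region"]]; p=p[~np.isnan(p[:,0])]
            if len(p)<5: continue
            print(q,round(d["conf"],2),np.round(d["extent"]),np.round(np.median(p,0),3),np.round(np.percentile(p[:,2],97),3))
o=get_obs();print(o)
E
```

```text
top [ 0.47330786 -0.12604744  1.11052099] [ 0.05813859  0.00408493 -0.99830016] 415.05689026140203
build_slab 0.76 [139. 228. 114.  84.] [0.49  0.221 0.015] 0.019
build_slab 0.53 [136. 230.  19.  15.] [0.495 0.243 0.039] 0.062
stock_slab 0.95 [326. 237. 123. 101.] [ 0.493 -0.257  0.015] 0.019
cup 0.85 [133. 229.  20.  20.] [0.495 0.242 0.039] 0.063
cup 0.73 [330. 255.  20.  22.] [ 0.44  -0.252  0.121] 0.124
dip_cup 0.69 [286. 248.  22.  24.] [ 0.457 -0.16   0.03 ] 0.059
short_a 0.81 [372. 226.  21.  19.] [ 0.523 -0.368  0.084] 0.089
short_a 0.66 [107. 221.  30.  18.] [0.511 0.292 0.082] 0.088
middle_a 0.55 [333. 214.  16.  19.] [ 0.542 -0.266  0.102] 0.106
middle_a 0.52 [294. 209.  18.  22.] [ 0.551 -0.169  0.103] 0.107
tall_a 0.86 [325. 255.  22.  16.] [ 0.44  -0.249  0.12 ] 0.124
tall_a 0.83 [239. 278.  18.  16.] [ 0.379 -0.046  0.106] 0.109
tall_a 0.74 [375. 315.  28.  23.] [ 0.297 -0.371  0.104] 0.109
tall_a 0.69 [369. 264.  25.  15.] [ 0.427 -0.352  0.12 ] 0.124
tall_a 0.66 [295. 210.  18.  17.] [ 0.551 -0.17   0.103] 0.107
tall_a 0.63 [295. 159.  19.  26.] [ 0.677 -0.17   0.105
[... 1395 characters left out ...]
7,  0.70649271, -0.02761156,  1.48463052,  0.02198994,
        0.95088233, -0.07545861]), 'qvel': array([ 4.97985869e-04, -1.48079213e-03,  6.98102395e-04,  2.53783393e-04,
       -7.97006441e-04, -8.11616548e-05, -4.91416960e-04]), 'effort': array([ 2.16561595e-03, -8.82984781e+01,  1.23510730e+00, -2.36379808e+01,
        1.70497375e-02,  1.67214559e-03, -2.09790261e-05]), 'eef_pos': array([ 0.15768579, -0.5529195 ,  0.23126487]), 'tcp_rot': array([ 9.90367572e-01,  1.38463242e-01,  1.46192693e-06, -5.65885773e-05]), 'ft_force': array([-0.01831268, -0.73229273,  0.63869252]), 'wrist_torque': array([ 0.06287037, -0.02906175,  0.00266241]), 'grasp_force': 0.0, 'opening': 0.08551972458796199}
```

```bash
cat >> h.py <<'E'
def topfit(w,xy,h,r=0.035,tol=0.006):
    m=(np.hypot(w[...,0]-xy[0],w[...,1]-xy[1])<r)&(abs(w[...,2]-h)<tol)
    p=w[m]; c,rad=cv2.minEnclosingCircle(p[:,:2].astype(np.float32))
    return len(p),np.round(c,4),round(rad,4),np.round(np.median(p[:,2]),4),np.round(p[:,:2].mean(0),4),np.round((np.percentile(p[:,:2],1,axis=0)+np.percentile(p[:,:2],99,axis=0))/2,4)
def rectfit(w,box,h,tol=0.006):
    m=(w[...,0]>box[0])&(w[...,0]<box[1])&(w[...,1]>box[2])&(w[...,1]<box[3])&(abs(w[...,2]-h)<tol)
    p=w[m]; return len(p),cv2.minAreaRect((p[:,:2]*1000).astype(np.float32)),np.median(p[:,2]),m
E
python3 - <<'E'
from h import *
for n in("top","side"):
    f=np.load(n+"0.npz");w=f["w"]
    print(n)
    for nm,xy,h in(("stock short",(.523,-.368),.085),("standing",(.506,.308),.085),("cup",(.495,.238),.06)):
        print(nm,topfit(w,xy,h))
    print("plank",rectfit(w,(.38,.72,-.08,.13),.014)[:3])
    print("build",rectfit(w,(.35,.65,.09,.42),.016,.005)[:3])
    print("stock",rectfit(w,(.35,.65,-.45,-.1),.016,.005)[:3])
f=np.load("top0.npz")["px"];cv2.imwrite("pics/a.png",cv2.resize(f[120:350,40:440,::-1],None,fx=2,fy=2))
f=np.load("side0.npz")["px"];cv2.imwrite("pics/b.png",cv2.resize(f[120:420,100:480,::-1],None,fx=2,fy=2)[:600])
E
```

```text
top
stock short (208, array([ 0.5243, -0.3737]), 0.0199, np.float64(0.085), array([ 0.5245, -0.3734]), array([ 0.5248, -0.3737]))
standing (206, array([0.5122, 0.3009]), 0.0201, np.float64(0.0851), array([0.5118, 0.3002]), array([0.5125, 0.3007]))
cup (109, array([0.4936, 0.236 ]), 0.0249, np.float64(0.0593), array([0.4934, 0.2378]), array([0.4939, 0.235 ]))
plank (2382, ((511.69775390625, 28.870468139648438), (205.57464599609375, 248.82347106933594), 86.21702575683594), np.float64(0.014372835215037596))
build (5385, ((495.4586486816406, 234.19810485839844), (270.90283203125, 160.11495971679688), 78.7322006225586), np.float64(0.015269209294525871))
stock (7658, ((493.8171081542969, -262.7272644042969), (300.32861328125, 220.15089416503906), 81.5416030883789), np.float64(0.015292740852683185))
side
stock short (95, array([ 0.5237, -0.3698]), 0.021, np.float64(0.0848), array([ 0.5244, -0.3685]), array([ 0.5244, -0.3698]))
standing (280, array([0.5132, 0.3051]), 0.0209, np.float64(0.0851), array([0.5117, 0.306 ]), array([0.5117, 0.305 ]))
cup (144, array([0.4944, 0.239 ]), 0.0252, np.float64(0.0591), array([0.4944, 0.2386]), array([0.4941, 0.2397]))
plank (1989, ((509.10833740234375, 49.414573669433594), (162.76043701171875, 254.05081176757812), 88.41966247558594), np.float64(0.01422701228315119))
build (6750, ((495.9768981933594, 237.58717346191406), (271.8275451660156, 161.1712646484375), 78.78629302978516), np.float64(0.015142071772196886))
stock (3359, ((494.3885803222656, -257.6571044921875), (303.0936584472656, 221.50990295410156), 81.36196899414062), np.float64(0.014869265997536357))
```

View pics/a.png

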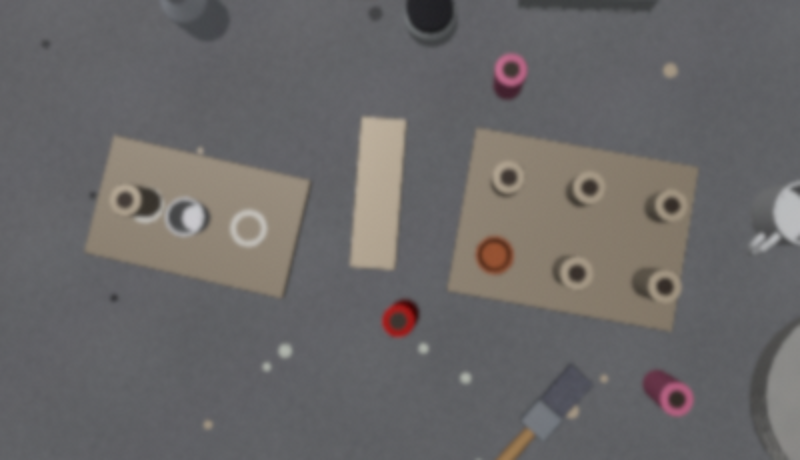

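View pics/b.png

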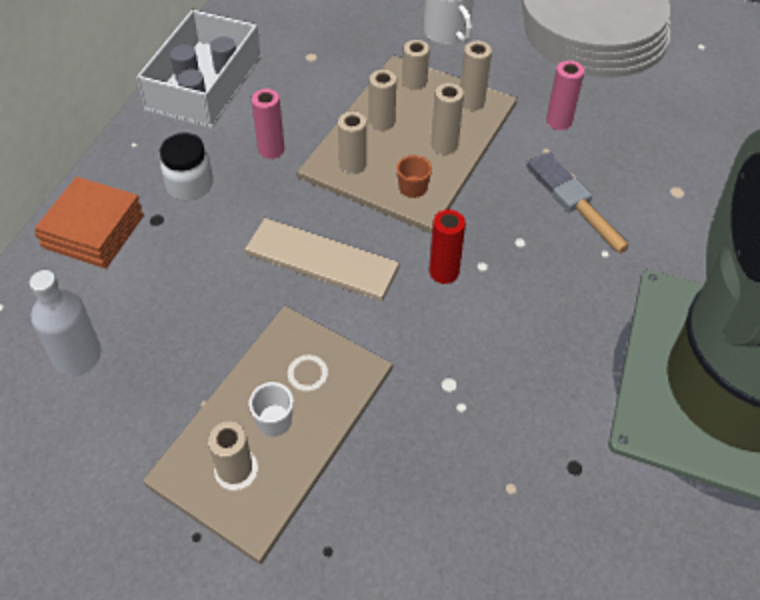

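The top picture shows the ring at crop (248,228), the standing prop at (126,200), the shelf at (378,193) and the short stock prop at (670,206). The side crop confirms the far-right stock prop (415,65) is the shortest. Both views give its top at 0.085 m, the same as the standing prop's.

>>> {"api": "servo_tool", "payload": {"plan": [[0, 0, 0, -0.104, 0.08], [0, 0, 0, -0.104, 0.08], [0, 0, 0, -0.103, 0.08], [0.04, 0.005, 0, 0, 0.08], [0.04, 0.005, 0, 0, 0.08]], "squeeze": 60}}

```text
t: 1.52
eef_pos: [0.2287, -0.5171, 0.2312]
tcp_rot: [0.957, 0.288, -0.0, 0.0]
ft_force: [1.9, -0.4, 0.2]
opening: 0.0799
grasp_force: 0.0
```

```bash
cat >> h.py <<'E'
def yaw(): 
    q=get_obs()["tcp_rot"]; from scipy.spatial.transform import Rotation as R
    X=R.from_quat(q).as_matrix()[:,0]; return np.arctan2(X[1],X[0])
def goto(x,y,z,th=None):
    o=get_obs();a=yaw();p=o["eef_pos"];d=np.array([x,y])-p[:2]
    print("t",o["t"],"pos",np.round(p,4),"yaw",round(a,3))
    if th is not None: print("turn",round(a-th,3)); a=th
    print("tool dx,dy,dz",np.round([d@[np.cos(a),np.sin(a)],d@[np.sin(a),-np.cos(a)],p[2]-z],4))
E
python3 - <<'E'
from h import *
for n in("top","side"):
    f=np.load(n+"0.npz");w=f["w"];px=f["px"].astype(int)
    m=(w[...,0]>.38)&(w[...,0]<.72)&(w[...,1]>-.08)&(w[...,1]<.09)&(w[...,2]>.009)&(w[...,2]<.02)&(px[...,0]-px[...,2]>25)
    m=cv2.morphologyEx(m.astype(np.uint8),cv2.MORPH_OPEN,np.ones((3,3)))>0
    p=w[m];print(n,len(p),cv2.minAreaRect((p[:,:2]*1000).astype(np.float32)),np.median(p[:,2]),p.mean(0))
goto(.5243,-.3717,.23)
E
```

```text
top 1516 ((534.6862182617188, -3.2437667846679688), (56.30432891845703, 194.51089477539062), 87.79328155517578) 0.0142337333696492 [ 0.53490183 -0.00303406  0.01421554]
side 1344 ((533.4832763671875, 1.2050971984863281), (61.86729431152344, 199.1571502685547), 86.98223876953125) 0.013883459322735922 [0.53169232 0.0027813  0.01383361]
t 1.5167 pos [ 0.2287 -0.5171  0.2312] yaw 0.585
tool dx,dy,dz [0.3267 0.042  0.0012]
```

>>> {"api": "servo_tool", "payload": {"plan": [[0.0405, 0.0053, 0, 0, 0.08], [0.0405, 0.0053, 0, 0, 0.08], [0.0405, 0.0053, 0, 0, 0.08], [0.0405, 0.0053, 0, 0, 0.08], [0.0405, 0.0053, 0, 0, 0.08]]}}

```text
t: 1.93
eef_pos: [0.4146, -0.4252, 0.2314]
tcp_rot: [0.957, 0.29, 0.0, 0.0]
ft_force: [0.0, -0.3, -0.6]
opening: 0.0801
grasp_force: 0.0
```

>>> {"api": "servo_tool", "payload": {"plan": [[0.0405, 0.0053, 0, 0, 0.08], [0.0405, 0.0053, 0, 0, 0.08], [0.0405, 0.0053, 0, 0, 0.08], [0, 0, 0, 0, 0.08]]}}

```text
t: 2.27
eef_pos: [0.5293, -0.366, 0.2304]
tcp_rot: [0.956, 0.294, 0.002, -0.001]
ft_force: [0.6, 2.3, -0.9]
opening: 0.0799
grasp_force: 0.0
```

```bash
python3 -c "
from h import *
goto(.5243,-.3717,.047)
for n in ('top','side'):
    c=cap(n);w=cloud(c);save(c,n+'1')
    print(topfit(w,(.524,-.37),.085)) 
    m=(np.hypot(w[...,0]-.524,w[...,1]+.371)<.08)&(w[...,2]>.15)&(w[...,2]<.27); p=w[m]; print(len(p),p.min(0) if len(p) else 0,p.max(0) if len(p) else 0)
"
```

```text
t 2.2667 pos [ 0.5293 -0.366   0.2304] yaw 0.597
tool dx,dy,dz [-0.0073  0.0019  0.1834]
(97, array([ 0.5273, -0.3705]), 0.0189, np.float64(0.0854), array([ 0.5311, -0.368 ]), array([ 0.529 , -0.3696]))
4 [ 0.50914412 -0.32486978  0.24748262] [ 0.51317505 -0.32287512  0.26001275]
(99, array([ 0.5269, -0.3702]), 0.0228, np.float64(0.0842), array([ 0.524 , -0.3683]), array([ 0.5242, -0.3697]))
123 [ 0.49043669 -0.40786063  0.24005326] [ 0.55888973 -0.31702089  0.26965706]
```

>>> {"api": "servo_tool", "payload": {"plan": [[-0.007, 0.002, 0, 0, 0.08], [0, 0, 0.04, 0, 0.08], [0, 0, 0.04, 0, 0.08], [0, 0, 0.04, 0, 0.08], [0, 0, 0, 0, 0.08]]}}

```text
t: 2.78
eef_pos: [0.514, -0.3774, 0.1051]
tcp_rot: [0.957, 0.289, -0.003, -0.004]
ft_force: [-0.2, 0.5, -0.9]
opening: 0.0797
grasp_force: 0.0
```

```bash
python3 -c "
from h import *
goto(.5243,-.3717,.047)
c=cap('side');save(c,'s2');cv2.imwrite('pics/s2.png',cv2.resize(c['pixels'][90:240,240:420,::-1],None,fx=4,fy=4))
"
```

```text
t 2.7833 pos [ 0.514  -0.3774  0.1051] yaw 0.587
tool dx,dy,dz [0.0117 0.001  0.0581]
```

View pics/s2.png

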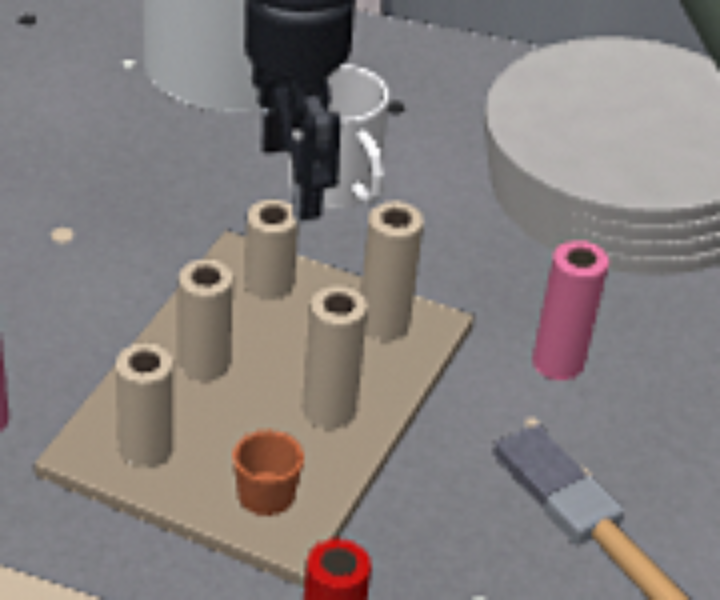

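The side picture shows the front finger at (315,200), up and right of the short prop at (272,215), which agrees with the 11 mm left over. I'll correct that and let the arm settle before going down.

>>> {"api": "servo_tool", "payload": {"plan": [[0, 0, 0, 0, 0.08], [0, 0, 0, 0, 0.08]]}}

```text
t: 3.0
eef_pos: [0.5186, -0.379, 0.1142]
tcp_rot: [0.957, 0.29, 0.001, 0.001]
ft_force: [0.6, -1.4, -0.4]
opening: 0.0796
grasp_force: 0.0
```

```bash
python3 -c "
from h import *
goto(.5243,-.3717,.047)"
```

```text
t 3.0 pos [ 0.5186 -0.379   0.1142] yaw 0.588
tool dx,dy,dz [ 0.0088 -0.0028  0.0672]
```

>>> {"api": "servo_tool", "payload": {"plan": [[0.004, -0.001, 0, 0, 0.08], [0.004, -0.002, 0, 0, 0.08], [0, 0, 0, 0, 0.08], [0, 0, 0, 0, 0.08]]}}

```text
t: 3.33
eef_pos: [0.5235, -0.3705, 0.1119]
tcp_rot: [0.957, 0.29, 0.0, 0.0]
ft_force: [0.5, -0.3, -0.6]
opening: 0.0798
grasp_force: 0.0
```

```bash
python3 -c "
from h import *
goto(.5243,-.3717,.047)"
```

```text
t 3.3333 pos [ 0.5235 -0.3705  0.1119] yaw 0.589
tool dx,dy,dz [0.     0.0015 0.0649]
```

>>> {"api": "servo_tool", "payload": {"plan": [[0, 0.001, 0.012, 0, 0.08], [0, 0, 0.016, 0, 0.08], [0, 0, 0.016, 0, 0.08], [0, 0, 0.013, 0, 0.08], [0, 0, 0.007, 0, 0.08]]}}

```text
t: 3.75
eef_pos: [0.5229, -0.3713, 0.0451]
tcp_rot: [0.957, 0.29, -0.001, -0.001]
ft_force: [-0.4, 0.3, 0.3]
opening: 0.0798
grasp_force: 0.0
```

>>> {"api": "servo_tool", "payload": {"plan": [[0, 0, 0, 0, 0.08], [0, 0, 0, 0, 0.08]]}}

```text
t: 3.92
eef_pos: [0.5236, -0.3717, 0.0473]
tcp_rot: [0.957, 0.29, -0.0, -0.0]
ft_force: [-0.6, -0.6, -0.6]
opening: 0.0798
grasp_force: 0.0
```

```bash
python3 -c "
from h import *
goto(.5243,-.3717,.047)
c=cap('top');w=cloud(c);print(topfit(w,(.524,-.372),.085))"
```

```text
t 3.9167 pos [ 0.5236 -0.3717  0.0473] yaw 0.589
tool dx,dy,dz [0.0006 0.0004 0.0003]
(3, array([ 0.5332, -0.3563]), 0.0029, np.float64(0.0811), array([ 0.5332, -0.3564]), array([ 0.5332, -0.3563]))
```

Close slowly.

>>> {"api": "servo_tool", "payload": {"plan": [[0, 0, 0, 0, 0.065], [0, 0, 0, 0, 0.055], [0, 0, 0, 0, 0.047], [0, 0, 0, 0, 0.043], [0, 0, 0, 0, 0.039]], "squeeze": 60}}

```text
t: 4.38
eef_pos: [0.5238, -0.3718, 0.0477]
tcp_rot: [0.957, 0.29, 0.0, 0.0]
ft_force: [-1.1, 0.1, 3.4]
opening: 0.0393
grasp_force: 22.6
```

>>> {"api": "servo_tool", "payload": {"plan": [[0, 0, 0, 0, 0.03], [0, 0, 0, 0, 0.03], [0, 0, 0, 0, 0.03]]}}

```text
t: 4.63
eef_pos: [0.5238, -0.3718, 0.0478]
tcp_rot: [0.957, 0.29, 0.0, 0.0]
ft_force: [-0.7, 0.3, 7.6]
opening: 0.0388
grasp_force: 59.5
```

>>> {"api": "servo_tool", "payload": {"plan": [[0, 0, -0.005, 0, 0.03], [0, 0, -0.015, 0, 0.03], [0, 0, -0.03, 0, 0.03], [0, 0, -0.035, 0, 0.03], [0, 0, -0.035, 0, 0.03]]}}

```text
t: 5.05
eef_pos: [0.5232, -0.3713, 0.1687]
tcp_rot: [0.957, 0.29, -0.0, -0.0]
ft_force: [0.1, -1.0, -0.5]
opening: 0.0389
grasp_force: 60.6
```

>>> {"api": "servo_tool", "payload": {"plan": [[0, 0, -0.03, -0.1, 0.03], [0, 0, -0.02, -0.12, 0.03], [0, 0, 0, -0.12, 0.03], [0, 0, 0, -0.12, 0.03], [0, 0, 0, -0.12, 0.03]]}}

```text
t: 5.47
eef_pos: [0.5235, -0.3715, 0.2178]
tcp_rot: [0.832, 0.554, -0.0, 0.0]
ft_force: [-0.0, -0.5, -1.9]
opening: 0.0389
grasp_force: 60.5
```

>>> {"api": "servo_tool", "payload": {"plan": [[0, 0, 0, -0.12, 0.03], [0, 0, 0, -0.085, 0.03], [0, 0, 0, 0, 0.03]]}}

```text
t: 5.72
eef_pos: [0.5233, -0.3717, 0.2174]
tcp_rot: [0.772, 0.636, -0.0, -0.0]
ft_force: [-0.7, 0.5, -2.1]
opening: 0.0386
grasp_force: 60.5
```

```bash
python3 -c "
from h import *
goto(.482,.1672,.05,1.374);o=get_obs();print(o['opening'],o['grasp_force'],o['joints'])"
```

```text
t 5.7167 pos [ 0.5233 -0.3717  0.2174] yaw 1.378
turn 0.004
tool dx,dy,dz [ 0.5204 -0.1459  0.1674]
0.03856921133179382 60.48333764076233 [ 0.68587263  0.84053289 -0.278139    1.2239516   0.23047494  1.1078342
  0.20033998]
```

>>> {"api": "servo_tool", "payload": {"plan": [[0.012, -0.004, 0, 0, 0.03], [0.024, -0.007, 0, 0, 0.03], [0.035, -0.01, 0, 0, 0.03], [0.037, -0.01, 0, 0, 0.03], [0.037, -0.01, 0, 0, 0.03]]}}

```text
t: 6.13
eef_pos: [0.511, -0.22, 0.2174]
tcp_rot: [0.775, 0.632, 0.0, -0.0]
ft_force: [1.2, 0.3, -1.1]
opening: 0.0389
grasp_force: 60.6
```

>>> {"api": "servo_tool", "payload": {"plan": [[0.037, -0.01, 0, 0, 0.03], [0.037, -0.01, 0, 0, 0.03], [0.037, -0.01, 0, 0, 0.03], [0.037, -0.01, 0, 0, 0.03], [0.037, -0.01, 0, 0, 0.03]]}}

```text
t: 6.55
eef_pos: [0.4984, -0.0285, 0.2176]
tcp_rot: [0.775, 0.632, 0.0, 0.0]
ft_force: [1.0, 0.1, -2.3]
opening: 0.0386
grasp_force: 60.6
```

>>> {"api": "servo_tool", "payload": {"plan": [[0.037, -0.01, 0, 0, 0.03], [0.037, -0.01, 0, 0, 0.03], [0.037, -0.01, 0, 0, 0.03], [0.03, -0.008, 0, 0, 0.03], [0.02, -0.006, 0, 0, 0.03]]}}

```text
t: 6.97
eef_pos: [0.4866, 0.1398, 0.2176]
tcp_rot: [0.774, 0.634, 0.0, -0.0]
ft_force: [1.0, 1.2, -1.7]
opening: 0.039
grasp_force: 60.6
```

>>> {"api": "servo_tool", "payload": {"plan": [[0.01, -0.003, 0, 0, 0.03], [0, 0, 0, 0, 0.03], [0, 0, 0, 0, 0.03], [0, 0, 0, 0, 0.03]]}}

```text
t: 7.3
eef_pos: [0.4866, 0.1452, 0.2174]
tcp_rot: [0.774, 0.633, -0.0, 0.0]
ft_force: [0.3, 0.6, -0.8]
opening: 0.0388
grasp_force: 60.6
```

```bash
python3 -c "
from h import *
goto(.482,.1672,.05,1.374);o=get_obs();print(o['opening'],o['grasp_force'],o['tcp_rot'])"
```

```text
t 7.3 pos [0.4866 0.1452 0.2174] yaw 1.371
turn -0.003
tool dx,dy,dz [ 0.0206 -0.0088  0.1674]
0.03876766526136976 60.63467860221863 [ 7.74113004e-01  6.33047347e-01 -1.94355308e-04  2.73939880e-04]
```

>>> {"api": "servo_tool", "payload": {"plan": [[0.01, -0.004, 0, 0, 0.03], [0.0105, -0.0045, 0.01, 0, 0.03], [0, 0, 0.025, 0, 0.03], [0, 0, 0.03, 0, 0.03], [0, 0, 0.03, 0, 0.03]]}}

```text
t: 7.72
eef_pos: [0.4822, 0.1683, 0.1216]
tcp_rot: [0.774, 0.634, 0.001, 0.0]
ft_force: [1.0, 0.1, -2.2]
opening: 0.0388
grasp_force: 60.6
```

>>> {"api": "servo_tool", "payload": {"plan": [[0, 0, 0.025, 0, 0.03], [0, 0, 0.015, 0, 0.03], [0, 0, 0.008, 0, 0.03], [0, 0, 0, 0, 0.03], [0, 0, 0, 0, 0.03]]}}

```text
t: 8.13
eef_pos: [0.4823, 0.1684, 0.0749]
tcp_rot: [0.773, 0.634, 0.0, 0.0]
ft_force: [-0.9, 1.0, -0.9]
opening: 0.0387
grasp_force: 60.6
```

```bash
python3 -c "
from h import *
goto(.482,.1672,.048,1.374)
for n in ('top','side'):
    c=cap(n);w=cloud(c);save(c,n+'3')
    for q in ('bare_spot','short_a'):
        print([(round(d['conf'],2),np.round(d['extent']),np.round(np.nanmedian(w[d['region']],0),3)) for d in viewer.silhouettes(n,q)[:3]])
cv2.imwrite('pics/p3.png',cv2.resize(c['pixels'][230:400,160:360,::-1],None,fx=3.5,fy=3.5))
"
```

```text
t 8.1333 pos [0.4823 0.1684 0.0749] yaw 1.373
turn -0.001
tool dx,dy,dz [-0.0012 -0.      0.0269]
[(0.61, array([170., 234.,   8.,  12.]), array([0.482, 0.152, 0.016]))]
[]
[(0.56, array([252., 311.,  18.,  12.]), array([0.479, 0.18 , 0.016]))]
[(0.76, array([253., 294.,  22.,  32.]), array([0.482, 0.187, 0.097])), (0.72, array([216., 345.,  18.,  31.]), array([0.506, 0.313, 0.082]))]
```

View pics/p3.png

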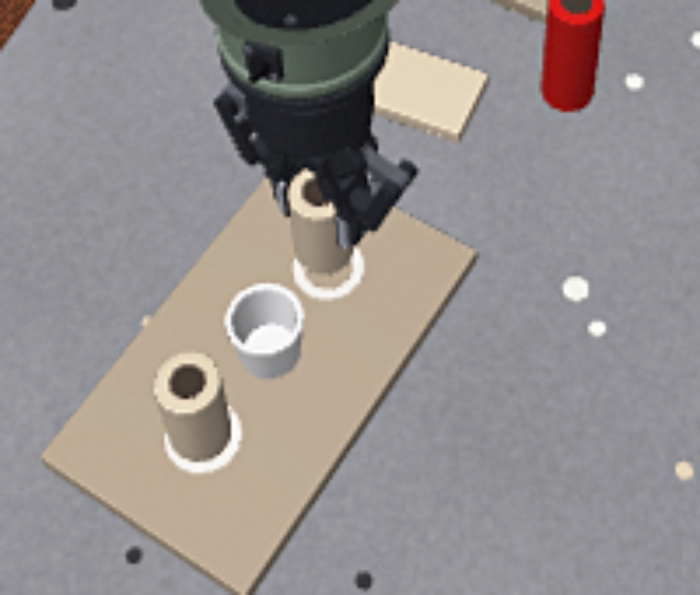

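The crop shows the held prop's foot at (322,265), straight above the ring at (328,268), with the cup at (265,330) clear. I'll lower it gently.

>>> {"api": "servo_tool", "payload": {"plan": [[-0.001, 0, 0.01, 0, 0.03], [0, 0, 0.008, 0, 0.03], [0, 0, 0.004, 0, 0.03], [0, 0, 0.002, 0, 0.03], [0, 0, 0, 0, 0.03]]}}

```text
t: 8.85
eef_pos: [0.4816, 0.1675, 0.05]
tcp_rot: [0.773, 0.634, -0.0, -0.0]
ft_force: [0.3, -0.4, -1.2]
opening: 0.0391
grasp_force: 60.6
```

>>> {"api": "servo_tool", "payload": {"plan": [[0, 0, 0.001, 0, 0.03], [0, 0, 0.001, 0, 0.03], [0, 0, 0.001, 0, 0.03], [0, 0, 0, 0, 0.03]]}}

```text
t: 9.18
eef_pos: [0.482, 0.1676, 0.0478]
tcp_rot: [0.773, 0.634, 0.0, 0.0]
ft_force: [-0.8, -0.2, 5.5]
opening: 0.039
grasp_force: 61.5
```

Contact at the same height as the pick. I'll release slowly.

>>> {"api": "servo_tool", "payload": {"plan": [[0, 0, 0, 0, 0.041], [0, 0, 0, 0, 0.046], [0, 0, 0, 0, 0.055], [0, 0, 0, 0, 0.068], [0, 0, 0, 0, 0.075]]}}

```text
t: 9.6
eef_pos: [0.4818, 0.1675, 0.0473]
tcp_rot: [0.773, 0.634, -0.0, -0.0]
ft_force: [-0.2, 0.3, 0.2]
opening: 0.0746
grasp_force: 0.0
```

>>> {"api": "servo_tool", "payload": {"plan": [[0, 0, 0, 0, 0.075], [0, 0, -0.01, 0, 0.075], [0, 0, -0.02, 0, 0.075], [0, 0, -0.03, 0, 0.075], [0, 0, -0.04, 0, 0.08]]}}

```text
t: 10.02
eef_pos: [0.4808, 0.1672, 0.1478]
tcp_rot: [0.773, 0.634, -0.001, -0.001]
ft_force: [0.6, -0.1, -0.3]
opening: 0.0802
grasp_force: 0.0
```

>>> {"api": "servo_tool", "payload": {"plan": [[0, 0, -0.03, 0.1, 0.0854], [0, 0, -0.01, 0.12, 0.0854], [0, 0, 0, 0.12, 0.0854], [0, 0, 0, 0.12, 0.0854], [0, 0, 0, 0.12, 0.0854]]}}

```text
t: 10.43
eef_pos: [0.4817, 0.1675, 0.1884]
tcp_rot: [0.923, 0.384, 0.0, -0.0]
ft_force: [-0.0, 0.1, 0.2]
opening: 0.0854
grasp_force: 0.0
```

```bash
python3 -c "
from h import *
goto(.534,-.001,.1,-.045);print(get_obs()['joints'])"
```

```text
t 10.4333 pos [0.4817 0.1675 0.1884] yaw 0.788
turn 0.833
tool dx,dy,dz [0.0598 0.166  0.0884]
[-0.39236444  0.67098026 -0.00851585  1.77929716  0.00760985  0.6903734
 -1.18786579]
```

>>> {"api": "servo_tool", "payload": {"plan": [[0, 0, 0, 0.119, 0.0854], [0, 0, 0, 0.119, 0.0854], [0, 0, 0, 0.119, 0.0854], [0, 0, 0, 0.119, 0.0854], [0, 0, 0, 0.119, 0.0854]]}}

```text
t: 10.85
eef_pos: [0.4816, 0.1677, 0.1881]
tcp_rot: [0.995, 0.096, 0.0, -0.0]
ft_force: [0.5, 0.3, 0.0]
opening: 0.0854
grasp_force: 0.0
```

>>> {"api": "servo_tool", "payload": {"plan": [[0, 0, 0, 0.119, 0.0854], [0, 0, 0, 0.119, 0.0854], [0.006, 0.016, 0, 0, 0.0854], [0.012, 0.033, 0, 0, 0.0854], [0.012, 0.034, 0, 0, 0.0854]]}}

```text
t: 11.27
eef_pos: [0.5084, 0.0836, 0.188]
tcp_rot: [1.0, -0.018, 0.0, -0.001]
ft_force: [0.8, -0.6, 0.5]
opening: 0.0849
grasp_force: 0.0
```

>>> {"api": "servo_tool", "payload": {"plan": [[0.012, 0.034, 0, 0, 0.0854], [0.012, 0.033, 0, 0, 0.0854], [0.006, 0.016, 0, 0, 0.0854], [0, 0, 0, 0, 0.0854], [0, 0, 0, 0, 0.0854]]}}

```text
t: 11.68
eef_pos: [0.5352, -0.0013, 0.1878]
tcp_rot: [1.0, -0.02, 0.0, -0.0]
ft_force: [0.8, 1.1, -0.1]
opening: 0.0856
grasp_force: 0.0
```

```bash
python3 -c "
from h import *
goto(.534,-.001,.06,-.045)
c=cap('top');w=cloud(c);print(topfit(w,(.482,.167),.085),topfit(w,(.512,.302),.085))
c=cap('side');w=cloud(c);print(topfit(w,(.482,.167),.085),topfit(w,(.512,.302),.085))
"
```

```text
t 11.6833 pos [ 0.5352 -0.0013  0.1878] yaw -0.041
turn 0.004
tool dx,dy,dz [-0.0012 -0.0002  0.1278]
  return _methods._mean(a, axis=axis, dtype=dtype,
  ret = ret.dtype.type(ret / rcount)
h.py:16: RuntimeWarning: Mean of empty slice.
  return len(p),np.round(c,4),round(rad,4),np.round(np.median(p[:,2]),4),np.round(p[:,:2].mean(0),4),np.round((np.percentile(p[:,:2],1,axis=0)+np.percentile(p[:,:2],99,axis=0))/2,4)
  ret = um.true_divide(
Traceback (most recent call last):
  File "h.py", line 16, in topfit
    return len(p),np.round(c,4),round(rad,4),np.round(np.median(p[:,2]),4),np.round(p[:,:2].mean(0),4),np.round((np.percentile(p[:,:2],1,axis=0)+np.percentile(p[:,:2],99,axis=0))/2,4)
                                                                                                                 ~~~~~~~~~~~~~^^^^^^^^^^^^^^^^^^
IndexError: index -1 is out of bounds for axis 0 with size 0
```

```bash
python3 -c "
from h import *
c=cap('side');w=cloud(c);print(topfit(w,(.482,.167),.085),topfit(w,(.512,.302),.085))
"
```

```text
(226, array([0.482 , 0.1712]), 0.0204, np.float64(0.085), array([0.4812, 0.1721]), array([0.4815, 0.1714])) (281, array([0.5124, 0.3055]), 0.0207, np.float64(0.085), array([0.5116, 0.3061]), array([0.5121, 0.3052]))
```

>>> {"api": "servo_tool", "payload": {"plan": [[-0.001, 0, 0.015, 0.004, 0.0854], [0, 0, 0.03, 0, 0.0854], [0, 0, 0.035, 0, 0.0854], [0, 0, 0.03, 0, 0.0854], [0, 0, 0.02, 0, 0.0854]]}}

```text
t: 12.2
eef_pos: [0.5332, 0.0008, 0.0551]
tcp_rot: [1.0, -0.021, -0.001, -0.0]
ft_force: [0.1, 0.4, -0.6]
opening: 0.0853
grasp_force: 0.0
```

>>> {"api": "servo_tool", "payload": {"plan": [[0, 0, 0.015, 0, 0.0854], [0, 0, 0.01, 0, 0.0854], [0, 0, 0, 0, 0.0854], [0, 0, 0, 0, 0.0854]]}}

```text
t: 12.53
eef_pos: [0.5343, -0.0001, 0.0328]
tcp_rot: [1.0, -0.021, 0.0, -0.0]
ft_force: [0.0, -0.3, -0.6]
opening: 0.0852
grasp_force: 0.0
```

```bash
python3 -c "
from h import *
goto(.534,-.001,.004,-.045)
c=cap('side');w=cloud(c)
cv2.imwrite('pics/p4.png',cv2.resize(c['pixels'][160:310,200:380,::-1],None,fx=4,fy=4))
"
```

```text
t 12.5333 pos [ 5.343e-01 -1.000e-04  3.280e-02] yaw -0.043
turn 0.002
tool dx,dy,dz [-0.0003  0.0009  0.0288]
```

View pics/p4.png

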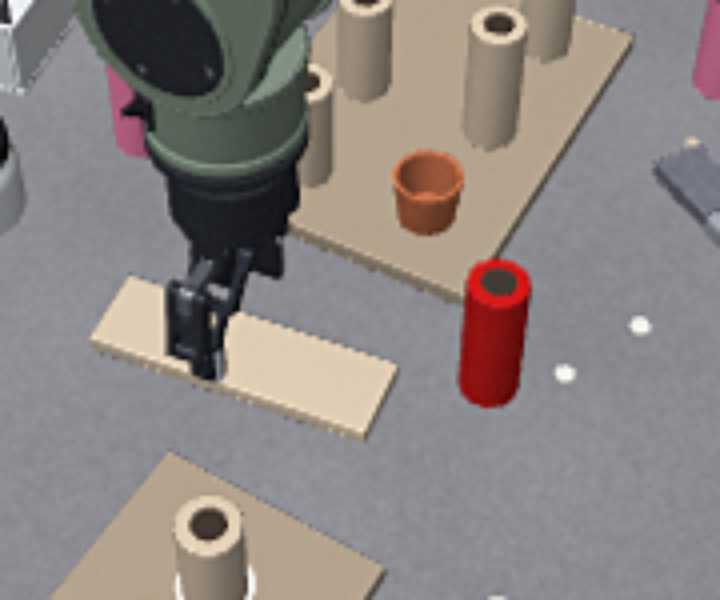

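The crop shows the near finger tip at (205,372), just outside the shelf's near edge and close to mid-length (228,391). I'll go on down.

>>> {"api": "servo_tool", "payload": {"plan": [[0, 0.0005, 0.008, 0.002, 0.0854], [0, 0, 0.009, 0, 0.0854], [0, 0, 0.006, 0, 0.0854], [0, 0, 0.003, 0, 0.0854], [0, 0, 0, 0, 0.0854]]}}

```text
t: 13.0
eef_pos: [0.5338, -0.0012, 0.0055]
tcp_rot: [1.0, -0.023, -0.001, -0.0]
ft_force: [1.0, -0.9, -0.4]
opening: 0.0854
grasp_force: 0.0
```

>>> {"api": "servo_tool", "payload": {"plan": [[0, 0, 0, 0, 0.0854], [0, 0, 0.002, 0, 0.0854], [0, 0, 0, 0, 0.0854]]}}

```text
t: 13.25
eef_pos: [0.5343, -0.0011, 0.0043]
tcp_rot: [1.0, -0.023, 0.0, -0.0]
ft_force: [0.6, 0.4, -0.5]
opening: 0.0852
grasp_force: 0.0
```

>>> {"api": "servo_tool", "payload": {"plan": [[0, 0, 0, 0, 0.076], [0, 0, 0, 0, 0.07], [0, 0, 0, 0, 0.065], [0, 0, 0, 0, 0.062], [0, 0, 0, 0, 0.06]], "squeeze": 90}}

```text
t: 13.67
eef_pos: [0.5343, -0.0013, 0.0044]
tcp_rot: [1.0, -0.023, 0.0, 0.0]
ft_force: [-0.9, -1.2, 0.6]
opening: 0.0601
grasp_force: 0.5
```

>>> {"api": "servo_tool", "payload": {"plan": [[0, 0, 0, 0, 0.05], [0, 0, 0, 0, 0.05], [0, 0, 0, 0, 0.05]]}}

```text
t: 13.92
eef_pos: [0.5343, -0.0013, 0.0053]
tcp_rot: [1.0, -0.023, 0.0, -0.0]
ft_force: [-3.8, -0.6, 23.3]
opening: 0.0566
grasp_force: 90.4
```

>>> {"api": "servo_tool", "payload": {"plan": [[0, 0, -0.002, 0, 0.05], [0, 0, -0.004, 0, 0.05], [0, 0, -0.006, 0, 0.05], [0, 0, -0.008, 0, 0.05], [0, 0, 0, 0, 0.05]]}}

```text
t: 14.33
eef_pos: [0.5348, -0.0011, 0.0258]
tcp_rot: [1.0, -0.023, 0.001, -0.0]
ft_force: [-0.7, -0.9, -2.5]
opening: 0.0559
grasp_force: 95.9
```

```bash
python3 -c "
from h import *
goto(.534,-.001,.004,-.045)
o=get_obs();print(o['opening'],o['grasp_force'],o['ft_force'],o['wrist_torque'])
c=cap('side');w=cloud(c)
m=(w[...,0]>.40)&(w[...,0]<.66)&(w[...,1]>-.06)&(w[...,1]<.06)&(w[...,2]>.015)&(w[...,2]<.06)&(c['pixels'][...,0].astype(int)>150)
p=w[m];A=np.c_[p[:,:2],np.ones(len(p))];print(len(p),np.linalg.lstsq(A,p[:,2],rcond=None)[0],np.percentile(p[:,2],[1,50,99]))
cv2.imwrite('pics/p5.png',cv2.resize(c['pixels'][160:310,200:380,::-1],None,fx=4,fy=4))
"
```

```text
t 14.3333 pos [ 0.5348 -0.0011  0.0258] yaw -0.045
turn -0.0
tool dx,dy,dz [-0.0008 -0.0001  0.0218]
0.05591482539954457 95.91158270894084 [-0.69639299 -0.91874972 -2.45235415] [ 0.03658293 -0.04311708  0.04431241]
1160 [ 0.00053405 -0.02883149  0.0335919 ] [0.024525   0.03397577 0.03812153]
```

View pics/p5.png

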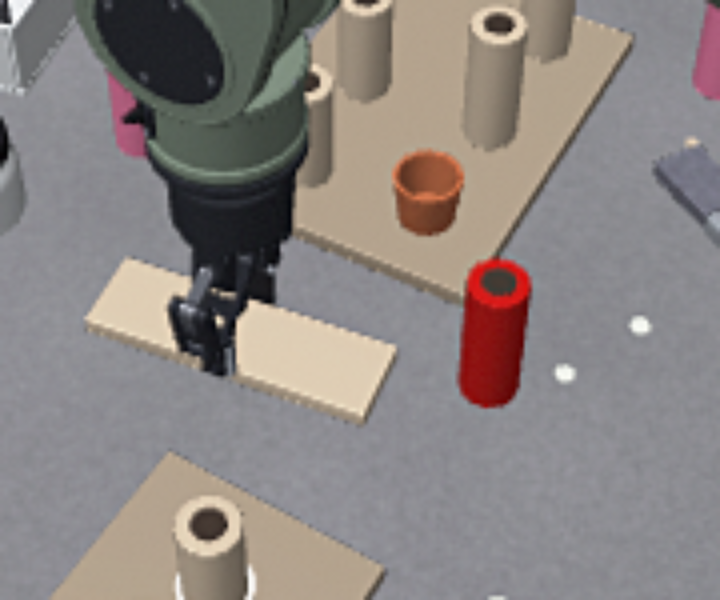

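The shelf is held level, with the finger at (215,365) about at its mid-length. I'll lift and turn it.

>>> {"api": "servo_tool", "payload": {"plan": [[0, 0, -0.015, 0, 0.05], [0, 0, -0.025, 0, 0.05], [0, 0, -0.03, 0, 0.05], [0, 0, -0.03, 0, 0.05], [0, 0, -0.03, -0.03, 0.05]], "squeeze": 100}}

```text
t: 14.8
eef_pos: [0.5339, -0.0012, 0.1556]
tcp_rot: [1.0, -0.008, -0.0, 0.0]
ft_force: [-0.3, 0.6, -3.8]
opening: 0.0553
grasp_force: 109.1
```

>>> {"api": "servo_tool", "payload": {"plan": [[0, 0, -0.02, -0.06, 0.05], [0, 0, -0.01, -0.09, 0.05], [0, 0, 0, -0.11, 0.05], [0, 0, 0, -0.11, 0.05], [0, 0, 0, -0.11, 0.05]]}}

```text
t: 15.22
eef_pos: [0.5342, -0.0011, 0.1844]
tcp_rot: [0.972, 0.233, 0.0, -0.0]
ft_force: [-0.5, 0.5, -2.9]
opening: 0.0556
grasp_force: 109.1
```

>>> {"api": "servo_tool", "payload": {"plan": [[0, 0, 0, -0.11, 0.05], [0, 0, 0, -0.11, 0.05], [0, 0, 0, -0.11, 0.05], [0, 0, 0, -0.11, 0.05], [0, 0, 0, -0.11, 0.05]]}}

```text
t: 15.63
eef_pos: [0.5341, -0.0012, 0.1842]
tcp_rot: [0.873, 0.488, -0.0, -0.0]
ft_force: [-0.2, -0.1, -2.8]
opening: 0.0552
grasp_force: 109.1
```

>>> {"api": "servo_tool", "payload": {"plan": [[0, 0, 0, -0.11, 0.05], [0, 0, 0, -0.11, 0.05], [0, 0, 0, -0.09, 0.05], [0, 0, 0, -0.05, 0.05], [0, 0, 0, 0, 0.05]]}}

```text
t: 16.05
eef_pos: [0.5341, -0.0014, 0.1841]
tcp_rot: [0.772, 0.635, -0.0, -0.0]
ft_force: [-1.1, -0.3, -3.3]
opening: 0.0562
grasp_force: 109.1
```

```bash
python3 -c "
from h import *
goto(.4957,.2359,.15,1.374)
o=get_obs();print(o['opening'],o['grasp_force'],o['ft_force'],o['joints'])"
```

```text
t 16.05 pos [ 0.5341 -0.0014  0.1841] yaw 1.377
turn 0.003
tool dx,dy,dz [ 0.2252 -0.084   0.0341]
0.05616127425339482 109.13666197098792 [-1.11180396 -0.27369023 -3.26979175] [ 0.06572075  0.71321643 -0.22790362  1.69482161  0.21621068  0.75868552
 -0.45975298]
```

>>> {"api": "servo_tool", "payload": {"plan": [[0.01, -0.0035, 0, 0, 0.05], [0.02, -0.0075, 0, 0, 0.05], [0.03, -0.011, 0, 0, 0.05], [0.035, -0.013, 0, 0, 0.05], [0.035, -0.013, 0, 0, 0.05]]}}

```text
t: 16.47
eef_pos: [0.5118, 0.1376, 0.1843]
tcp_rot: [0.774, 0.633, 0.0, -0.0]
ft_force: [0.6, 0.9, -3.4]
opening: 0.0553
grasp_force: 109.1
```

>>> {"api": "servo_tool", "payload": {"plan": [[0.035, -0.013, 0, 0, 0.05], [0.03, -0.0115, 0, 0, 0.05], [0.02, -0.0075, 0, 0, 0.05], [0.01, -0.004, 0, 0, 0.05], [0, 0, 0, 0, 0.05]]}}

```text
t: 16.88
eef_pos: [0.4945, 0.2388, 0.1842]
tcp_rot: [0.772, 0.635, 0.0, -0.001]
ft_force: [-0.3, 0.2, -4.0]
opening: 0.056
grasp_force: 109.1
```

>>> {"api": "servo_tool", "payload": {"plan": [[0, 0, 0.01, 0, 0.05], [0, 0, 0.02, 0, 0.05], [0, 0, 0.015, 0, 0.05], [0, 0, 0.005, 0, 0.05], [0, 0, 0, 0, 0.05]]}}

```text
t: 17.3
eef_pos: [0.4954, 0.2349, 0.1335]
tcp_rot: [0.773, 0.634, -0.001, -0.0]
ft_force: [0.8, 0.5, -3.1]
opening: 0.0552
grasp_force: 109.1
```

```bash
cat >> h.py <<'E'
def plank(c,lo,hi):
    w=cloud(c);px=c['pixels'].astype(int)
    m=(w[...,0]>.36)&(w[...,0]<.66)&(w[...,1]>.08)&(w[...,1]<.40)&(w[...,2]>lo)&(w[...,2]<hi)&(px[...,0]>120)&(px[...,0]-px[...,2]>20)
    m=cv2.morphologyEx(m.astype(np.uint8),cv2.MORPH_OPEN,np.ones((3,3)))>0
    p=w[m];print(len(p),[np.round(v,2) for v in cv2.minAreaRect((p[:,:2]*1000).astype(np.float32))])
    z=np.median(p[:,2]);q=p[abs(p[:,2]-z)<.006]
    print("z",z,"slopes",np.linalg.lstsq(np.c_[q[:,:2],np.ones(len(q))],q[:,2],rcond=None)[0])
E
python3 -c "
from h import *
goto(.4957,.2359,.093,1.374)
for n in ('top','side'):
    c=cap(n); plank(c,.1,.18)
    print(n)
cv2.imwrite('pics/p6.png',cv2.resize(c['pixels'][220:420,130:390,::-1],None,fx=3,fy=3))
"
```

```text
t 17.3 pos [0.4954 0.2349 0.1335] yaw 1.373
turn -0.001
tool dx,dy,dz [0.001  0.0001 0.0405]
1161 [array([486.49, 190.72]), array([111.77,  59.76]), np.float64(78.86)]
z 0.14188769314906494 slopes [-0.00352898 -0.00086431  0.14377956]
top
1827 [array([495.81, 237.29]), array([201.75,  61.4 ]), np.float64(79.08)]
z 0.14263839890195687 slopes [-0.00308908 -0.00095787  0.14444291]
side
```

View pics/p6.png

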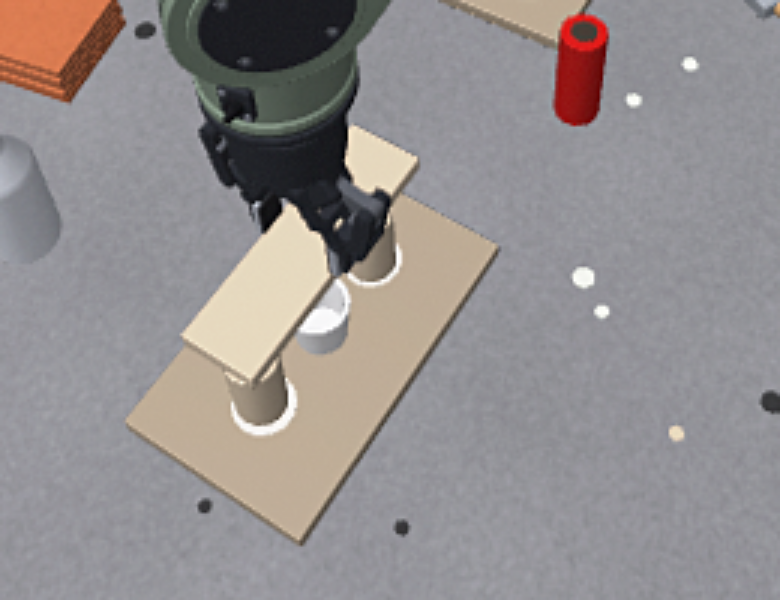

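The shelf hangs level over both props, with its near end at (240,350) above the standing prop and the cup free at (325,315). The side view puts its centre and direction on the slab's, within 1 mm and 0.3°. There are 43 mm to go down.

>>> {"api": "servo_tool", "payload": {"plan": [[0, 0, 0.008, 0, 0.05], [0, 0, 0.012, 0, 0.05], [0, 0, 0.01, 0, 0.05], [0, 0, 0.006, 0, 0.05], [0, 0, 0, 0, 0.05]]}}

```text
t: 17.82
eef_pos: [0.4953, 0.2357, 0.0973]
tcp_rot: [0.773, 0.635, -0.001, -0.0]
ft_force: [-0.4, 0.4, -3.0]
opening: 0.0557
grasp_force: 109.1
```

>>> {"api": "servo_tool", "payload": {"plan": [[0, 0, 0, 0, 0.05], [0, 0, 0.002, 0, 0.05], [0, 0, 0.0015, 0, 0.05], [0, 0, 0, 0, 0.05]]}}

```text
t: 18.15
eef_pos: [0.4957, 0.2359, 0.0949]
tcp_rot: [0.773, 0.635, 0.0, -0.0]
ft_force: [-1.2, -0.2, -3.7]
opening: 0.0559
grasp_force: 109.1
```

```bash
python3 -c "
from h import *
goto(.4957,.2359,.0902,1.374)
c=cap('side'); plank(c,.07,.14)
"
```

```text
t 18.15 pos [0.4957 0.2359 0.0949] yaw 1.375
turn 0.001
tool dx,dy,dz [ 0.     -0.      0.0047]
1757 [array([495.5 , 238.49]), array([201.12,  60.77]), np.float64(78.67)]
z 0.10303499116856946 slopes [-0.00041517 -0.00089349  0.10349274]
```

Plank top is at 0.103 and should end at 0.099, so 4 mm remain.

>>> {"api": "servo_tool", "payload": {"plan": [[0, 0, 0.001, 0, 0.05], [0, 0, 0.001, 0, 0.05], [0, 0, 0.001, 0, 0.05], [0, 0, 0, 0, 0.05], [0, 0, 0, 0, 0.05]]}}

```text
t: 18.62
eef_pos: [0.4956, 0.2359, 0.0918]
tcp_rot: [0.773, 0.635, -0.0, -0.0]
ft_force: [-0.6, 0.5, -3.0]
opening: 0.0552
grasp_force: 109.1
```

>>> {"api": "servo_tool", "payload": {"plan": [[0, 0, 0.001, 0, 0.05], [0, 0, 0, 0, 0.05]]}}

```text
t: 18.78
eef_pos: [0.4957, 0.2359, 0.0907]
tcp_rot: [0.773, 0.635, 0.0, -0.0]
ft_force: [0.3, -0.7, -3.8]
opening: 0.0554
grasp_force: 109.2
```

>>> {"api": "servo_tool", "payload": {"plan": [[0, 0, 0.001, 0, 0.05], [0, 0, 0, 0, 0.05], [0, 0, 0, 0, 0.05]]}}

```text
t: 19.03
eef_pos: [0.4957, 0.2359, 0.0906]
tcp_rot: [0.773, 0.635, 0.0, 0.0]
ft_force: [-3.5, -1.7, 15.1]
opening: 0.0554
grasp_force: 111.6
```

Contact felt. Release.

>>> {"api": "servo_tool", "payload": {"plan": [[0, 0, 0, 0, 0.058], [0, 0, 0, 0, 0.062], [0, 0, 0, 0, 0.07], [0, 0, 0, 0, 0.08], [0, 0, 0, 0, 0.0854]], "squeeze": 20}}

```text
t: 19.45
eef_pos: [0.4957, 0.2359, 0.0898]
tcp_rot: [0.773, 0.635, 0.0, -0.0]
ft_force: [-1.0, 0.2, -0.1]
opening: 0.0853
grasp_force: 0.0
```

>>> {"api": "servo_tool", "payload": {"plan": [[0, 0, 0, 0, 0.0854], [0, 0, 0, 0, 0.0854]]}}

```text
t: 19.62
eef_pos: [0.4957, 0.2359, 0.0898]
tcp_rot: [0.773, 0.635, 0.0, -0.0]
ft_force: [-0.0, 0.1, 0.0]
opening: 0.0855
grasp_force: 0.0
```

```bash
python3 -c "
from h import *
goto(.4957,.2359,.0902,1.374)
c=cap('side'); plank(c,.07,.14)
"
```

```text
t 19.6167 pos [0.4957 0.2359 0.0898] yaw 1.375
turn 0.001
tool dx,dy,dz [-0.      0.     -0.0004]
1801 [array([495.69, 238.91]), array([200.74,  61.21]), np.float64(78.8)]
z 0.0990064968562079 slopes [ 0.00119525 -0.00081546  0.0986034 ]
```

>>> {"api": "servo_tool", "payload": {"plan": [[0, 0, -0.004, 0, 0.0854], [0, 0, -0.008, 0, 0.0854], [0, 0, -0.015, 0, 0.0854], [0, 0, -0.03, 0, 0.0854], [0, 0, -0.03, 0, 0.0854]]}}

```text
t: 20.08
eef_pos: [0.4952, 0.2357, 0.1782]
tcp_rot: [0.773, 0.635, -0.0, -0.0]
ft_force: [0.0, -0.1, 0.2]
opening: 0.0854
grasp_force: 0.0
```

>>> {"api": "servo_tool", "payload": {"plan": [[-0.02, 0, -0.02, 0, 0.0854], [-0.035, 0, 0, 0, 0.0854], [-0.04, 0, 0, 0, 0.0854], [-0.04, 0, 0, 0, 0.0854], [-0.04, 0, 0, 0, 0.0854]]}}

```text
t: 20.5
eef_pos: [0.4609, 0.0627, 0.1977]
tcp_rot: [0.773, 0.635, 0.0, 0.0]
ft_force: [0.8, -0.7, 0.2]
opening: 0.0857
grasp_force: 0.0
```

>>> {"api": "servo_tool", "payload": {"plan": [[-0.04, 0, 0, 0, 0.0854], [-0.03, 0, 0, 0, 0.0854], [-0.015, 0, 0, 0, 0.0854], [0, 0, 0, 0, 0.0854], [0, 0, 0, 0, 0.0854]]}}

```text
t: 20.92
eef_pos: [0.4451, -0.0195, 0.1974]
tcp_rot: [0.773, 0.634, 0.0, 0.0]
ft_force: [1.0, 1.4, -0.2]
opening: 0.0853
grasp_force: 0.0
```

```bash
python3 -c "
from h import *
for n in ('top','side'):
    c=cap(n); plank(c,.07,.14)
cv2.imwrite('pics/p7.png',cv2.resize(c['pixels'][220:420,130:390,::-1],None,fx=3,fy=3))
"
```

```text
1719 [array([495.39, 236.33]), array([197.11,  60.1 ]), np.float64(78.95)]
z 0.09900537045304393 slopes [ 0.00175637 -0.00105087  0.09842452]
2357 [array([495.58, 238.59]), array([200.45,  61.22]), np.float64(78.85)]
z 0.09894435653432718 slopes [ 0.00418746 -0.0003234   0.09696243]
```

View pics/p7.png

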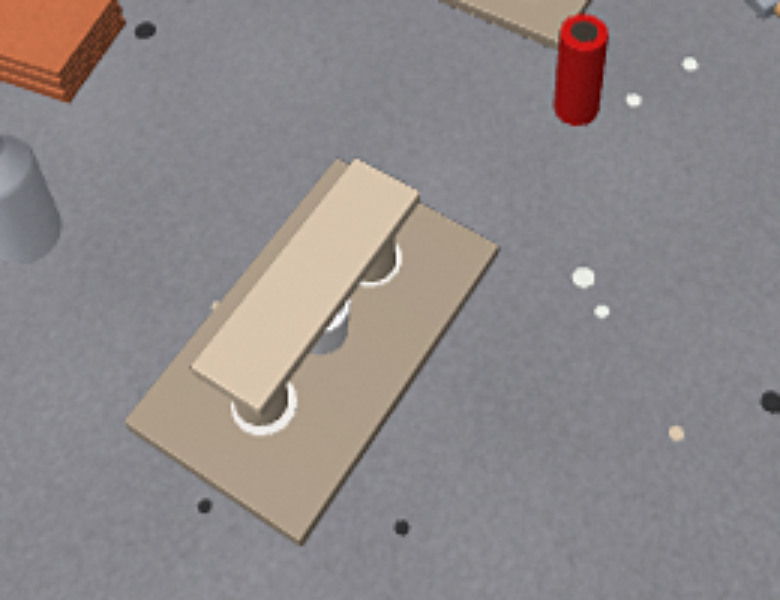

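The picture shows the shelf lying level and in line on both props, from (228,390) to (385,178). The cup at (325,330) is undisturbed, and the arm is clear.

```bash
python3 -c "
from h import *
print(order.hand_in())"
```

```text
the job is handed in; nothing more can be done
None
```

The job is handed in, with no verdict returned: the 70 mm twin prop stands on the bare ring, and the shelf measured level (top at 0.099 m), centred on the slab to about 2 mm and in line within 0.3°, with nothing knocked over.

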